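# Roll the axle spacer tube onto the marked stripe

## Robot

A 6-joint arm with a two-finger parallel gripper is mounted at the origin on the work surface. World frame = base frame: x ahead of the robot, y to its left, z up, the work surface at z = 0. Lengths are in mm, angles in rad, forces in N, time in s.
With the tool pointing down it reaches from about 350 to 875 mm from the base axis. Payload 4.2 kg.
Tool frame: the origin (TCP) lies at the very end of the fingers, on their centre line; the grasp point (between the pads) lies 19 mm behind it; z points along the fingers, y is the line along which they close (so a half turn about z gives the same grasp; the last joint's range is limited). The gripper opens to 85 mm and grips with 20 to 120 N. Pads are 22 mm wide; open, the fingers measure 114 mm over their backs; the gripper's body (76 mm by 85 mm) begins 54 mm behind the grasp point. The pads swing forward as they close: fully open they stand 13 mm farther back than shut.
Start: joints at [-1.053, 0.385, 0.008, 0, -1.194, -0.259], TCP at [159.967, -604.16, 231.312] pointing down, gripper open.
Joint ranges: [-3.14, 3.14], [-1.21, 2.06], [-1.07, 1.41], [-3.16, 2.05], [-2.99, -0.16], [-3.1, 3.1]. Speed limits (rad/s): [2.79, 2.79, 3.14, 3.14, 3.14, 3.14].

## Interface

Orientations are given as a unit quaternion [x, y, z, w].
In Python, from bench import arm gives the robot as it stands.
- The arm moves only by the tool servo_tool, never from a script. Its argument "rows" is a list that holds one entry, the list of rows, each a list of 7 numbers: the finger opening in mm, from 0 to 85.4, then the shift along the tool's x, y, z in mm, then the turn, a rotation vector about the tool's x, y, z in rad. A call has 1 to 10 rows; each row is the pose to reach, as a shift and turn from the pose commanded when the call began, along the tool's axes at that moment; what a row does not reach only later rows make up. A row lasts 1/8 s, in which the tool goes at most 62.5 mm and 10.7 degrees, less where a joint would pass 70% of its speed; a pose out of reach is approached as far as the arm can. A call with a gripper value outside its range is refused whole. The fingers move at their own pace and stop on an object; the grip force is fixed at half the most. Time passes only in rows, so rows that repeat a pose let the fingers close. It gives the time, the measured TCP pose, the force, the opening and the grip force at its end, in the units of the state.
- arm.read_state(): the state, without advancing time (a new reading comes with each control period).
- arm.get_image(name): name is "side" or "top" or "wrist"; returns the picture (480x640x3 uint8, red, green, blue); there is no depth.
- arm.camera_params(name): a dict with "intrinsics" (3x3 intrinsics, pixels), "R" (3x3) and "t" (3): a world point X has camera coordinates R X + t. Camera axes: x right, y down, z forward; pixel columns grow to the right and rows downward; lengths in mm; the calibration is good to about 2 mm. A picture is of the moment at which its call begins: read the wrist's pose just before it. camera_params takes no time and is no camera call; for the wrist camera it gives the pose at the moment of the call.
- arm.job_done(): hands the job in; it is judged then, once.
The state is a dict: "clock": time; "joints": joint angles; "joint_vel": joint speeds; "joint_efforts": joint torques, N m; "position": TCP position; "ee_rot": TCP orientation; "contact_force": force on the tool from outside, world axes, zero at the start; "wrist_torque": the same for the moment, N m; "gripper_width": finger opening in mm; "grasp_force": force on a finger pad.
Only numpy, scipy, OpenCV 4.12 (cv2) and the standard library are available. Lean on these libraries where they do the work, as an engineer would, in place of code of your own. Each camera call takes 0.05 s, during which the arm holds its last target. There are 200 camera calls.

## Task

On the grey bench mat lies an aluminium axle spacer tube. Without picking it up, push it with your fingertips (sideways at its top works well) so that it rolls across the mat, turning over on its way rather than just sliding, until it lies at rest along the orange stripe, with its axis over the stripe and roughly centred on the stripe's length, ready for measuring. Leave the bearing, the tools and everything else where they are, and finish clear of it all.

Things in the scene. Friction and masses are not known exactly. Their poses are not given: they have to be found in the camera images.
- tube: Smooth aluminium tube, 30 mm diameter, 90 mm long, about 130 g, lying on the mat roughly parallel to the stripe, 65 to 105 mm to either side of it. Origin at its centre; its x axis runs along the tube, y and z turn as it rolls (z up at the start). Its top is 36 mm above the bench. Smooth, oiled: friction about 0.45 even against fingers; let go at 50 mm/s it rolls on about 10 mm.
- mat: Grey rubber bench mat, fixed to the bench, 280 mm (its x) by 360 mm (its y) and 6 mm thick; origin at the centre of its underside, on the bench top. It may be turned up to about 17 degrees.
- stripe (a point): Centre of the orange stripe painted flat on the top of the mat, 6 mm above the bench. The stripe runs along its x axis (170 mm long) and is 14 mm wide along its y axis; the tube has to roll along this y axis, towards + or -, to reach it.
- bearing: Ball bearing lying flat on the mat, 42 mm in diameter and 13 mm high, on the other side of the stripe from the tube; origin at the centre of its underside. To be left alone.
- socket: Steel wrench socket, 24 mm in diameter and 42 mm high, standing on the mat near one far corner; origin at the centre of its underside. To be left alone.
- collar: Red shaft collar, 40 mm in diameter and 18 mm high, lying flat on the mat near the other far corner; origin at the centre of its underside. To be left alone.
- screwdriver: Screwdriver with an orange handle, about 200 mm long and 26 mm high, lying on the bench left of the mat. To be left alone.
- wrench: Steel wrench, about 170 mm long, lying flat on the bench right of the mat. To be left alone.
Not all that is in view belongs to the job. What is shaped like the tube but green or yellow is not meant.

How it is judged (in metres and radians):
On the way:
1. the tube has rolled over by nearly half a turn on its way (angle between tube's own z axis and vertical above 2.4 rad), for 0.02 s.
At the end, for the whole second after the job is handed in: the tube lies at rest on the mat with its centre within 7 mm of the stripe's centre line (inside the stripe's width) and within 30 mm of the middle of its length, parallel to the stripe within 0.15 rad (about 9 degrees), and no other thing has moved 15 mm or more (y of tube in the frame of stripe between -0.007 and 0.007 m and x of tube in the frame of stripe between -0.03 and 0.03 m and angle between the x axis of tube and the x axis of stripe, either way round below 0.15 rad and height (world z) of tube below 0.024 m and linear speed of tube below 0.01 m/s and angular speed of tube below 0.4 rad/s and distance of each of bearing, socket, collar, screwdriver, wrench from where it was at the start of the episode below 0.015 m); the robot touches nothing.
It fails at once if the tube is lifted more than 8 mm off the mat (height (world z) of tube above 0.029 m).
It fails at once if another thing is moved 15 mm or knocked over (distance of any of bearing, socket, collar, screwdriver, wrench from where it was at the start of the episode above 0.015 m or angle between socket's own z axis and vertical above 0.5 rad).
It also fails if it takes over 51 s, if anything falls off the work surface, if the arm or the gripper's body presses on something with over 40 N, if the wrist force passes 120 N, or if a joint passes its speed limit or range.

## Working session

There is one attempt and no reset: what is moved stays moved. The work goes in short steps, Python scripts to look and compute and a tool call to move; the robot and the scene stay as the last step left them, time stands still between calls to the robot, and variables do not carry over. Pictures are saved under pics/ and viewed, at most 10 in all, crops included, and the job is handed in when it is done.

Besides the shell and the picture viewer there is one more tool, called after "Emit:" by a JSON object that holds its "fn" and its "kwargs", one argument or row to a line. servo_tool: Moves the arm, as the interface text tells. Its arguments: {"type":"object","properties":{"rows":{"type":"array"}},"required":["rows"]}

```bash
mkdir -p pics; ls
python3 - <<'E'
from bench import arm
import cv2,numpy as np
for n in ["top","side"]:
    im=arm.get_image(n); cv2.imwrite(f"pics/{n}0.png",im[:,:,::-1])
    p=arm.camera_params(n); print(n,np.round(p["intrinsics"],1).tolist(),np.round(p["R"],3).tolist(),np.round(p["t"],1))
s=arm.read_state(); print(s["clock"],s["position"],s["ee_rot"],s["gripper_width"])
E
```

```text
pics
top [[558.4, 0.0, 324.6], [0.0, 558.4, 235.1], [0.0, 0.0, 1.0]] [[0.018, -1.0, 0.001], [-0.993, -0.018, -0.115], [0.115, 0.001, -0.993]] [1.2000e+00 4.9930e+02 1.4142e+03]
side [[534.1, 0.0, 319.4], [0.0, 534.1, 237.2], [0.0, 0.0, 1.0]] [[-0.787, -0.617, 0.019], [-0.385, 0.466, -0.796], [0.482, -0.634, -0.604]] [408.  245.1 829.8]
0.1 [ 159.84513471 -603.68259997  230.35976969] [-1.28969184e-01  9.91648137e-01  9.43927984e-04 -1.76197622e-04] 85.19509805009756
```

View pics/top0.png

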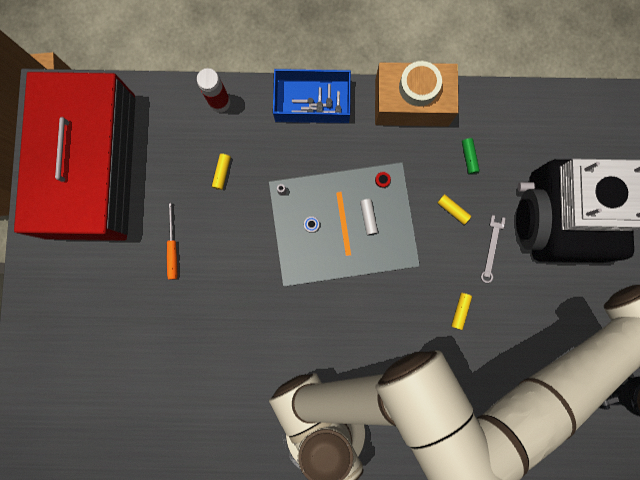

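```bash
cat > h.py <<'E'
from bench import arm
import cv2,numpy as np
from scipy.spatial.transform import Rotation as Ro
def cast(p,uv,z):
    K,R,t=map(np.array,(p["intrinsics"],p["R"],p["t"])); c=-R.T@t
    d=R.T@np.linalg.solve(K,[*uv,1]); return c+d*(z-c[2])/d[2]
def box(mask,p,z,lo,hi):
    "largest-contour corners on plane z: centre, axis angle, length, width"
    out=[]
    for c in cv2.findContours(mask,cv2.RETR_EXTERNAL,cv2.CHAIN_APPROX_NONE)[0]:
        if not lo<cv2.contourArea(c)<hi: continue
        pts=np.array([cast(p,q[0],z)[:2] for q in c],np.float32)
        (cx,cy),_,_=r=cv2.minAreaRect(pts); b=cv2.boxPoints(r)
        e=[b[1]-b[0],b[2]-b[1]]; e.sort(key=np.linalg.norm)
        out.append((np.array([cx,cy]),np.arctan(e[1][1]/e[1][0]),np.linalg.norm(e[1]),np.linalg.norm(e[0]),c.reshape(-1,2).mean(0)))
    return out
def look(name="top",roi=(270,420,160,290)):
    im=arm.get_image(name); p=arm.camera_params(name)
    a,b,c,d=roi; m0=np.zeros(im.shape[:2],np.uint8); m0[c:d,a:b]=255
    hsv=cv2.cvtColor(im,cv2.COLOR_RGB2HSV)
    org=cv2.inRange(hsv,(8,120,120),(25,255,255))&m0
    br=cv2.inRange(hsv,(0,0,165),(180,45,255))&m0
    return im,p,org,br
E
python3 - <<'E'
from h import *
im,p,o,b=look()
np.set_printoptions(precision=2,suppress=True)
print("stripe",box(o,p,6,50,5000)); print("bright",box(b,p,21,50,5000))
c=cv2.resize(im[150:300,260:430],None,fx=4,fy=4,interpolation=cv2.INTER_NEAREST); mm=cv2.resize((o|b)[150:300,260:430],None,fx=4,fy=4,interpolation=0)
cs=cv2.findContours(mm,0,2)[0]; c=np.ascontiguousarray(c[:,:,::-1]); cv2.drawContours(c,cs,-1,(255,0,255),1); cv2.imwrite("pics/c1.png",c)
for u in [(383,180),(312,224),(281,189)]: print(u,cast(p,u,15))
E
```

```text
stripe [(array([534.4 , -38.36]), np.float32(0.16704316), np.float32(169.68832), np.float32(14.643578), array([343.2 , 223.26]))]
bright [(array([530.03,  45.94]), np.float32(0.01902977), np.float32(39.442078), np.float32(36.484116), array([310.9, 223.5])), (array([ 552.95, -103.05]), np.float32(0.20518115), np.float32(91.34251), np.float32(22.105415), array([368.25, 215.77]))]
(383, 180) [ 650.06 -141.56   15.  ]
(312, 224) [529.55  43.45  15.  ]
(281, 189) [621.12 126.99  15.  ]
```

View pics/c1.png

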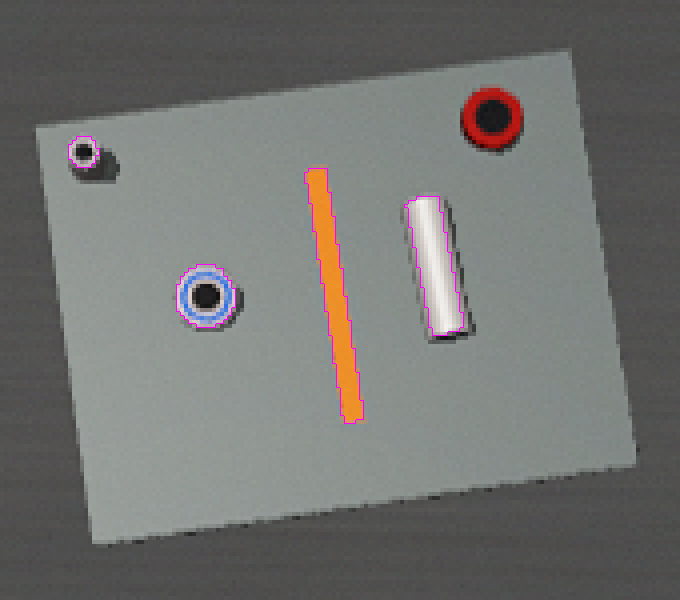

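```bash
cat >> h.py <<'E'
def rel(pos,yaw):
    "shift/turn in tool axes to reach pos pointing down, tool y along angle yaw"
    s=arm.read_state(); R=Ro.from_quat(s["ee_rot"]); y=np.array([np.cos(yaw),np.sin(yaw),0]); z=np.array([0,0,-1.])
    G=Ro.from_matrix(np.c_[np.cross(y,z),y,z])
    return np.round(R.inv().apply(np.array(pos)-s["position"]),1),np.round((R.inv()*G).as_rotvec(),4)
E
python3 - <<'E'
from h import *
print(rel((560.6,-150.4,130),np.pi+.18))
im,p,o,b=look()
# tube profile across, perpendicular to stripe direction
A=.18;a=np.array([np.cos(A),np.sin(A)]);n=np.array([-a[1],a[0]]);K,R,t=map(np.array,(p["intrinsics"],p["R"],p["t"]))
for off in range(-26,27,2):
    v=[]
    for s in np.arange(-35,36,2.):
        q=K@(R@np.array([*(np.array([553,-103])+s*a+off*n),21])+t); v.append(cv2.getRectSubPix(im,(1,1),(float(q[0]/q[2]),float(q[1]/q[2]))).mean())
    print(off,round(np.mean(v)),end="; ")
E
```

```text
(array([-503.4,  335.6,  101. ]), array([ 1.4000e-03,  1.2000e-03, -1.4921e+00]))
-26 135; -24 135; -22 136; -20 136; -18 123; -16 87; -14 110; -12 150; -10 171; -8 185; -6 197; -4 213; -2 228; 0 234; 2 230; 4 215; 6 200; 8 188; 10 171; 12 148; 14 126; 16 128; 18 138; 20 138; 22 138; 24 138; 26 138;
```

Emit:
{"fn": "servo_tool", "kwargs": {
  "rows": [
    [[50,-50,33,10,0,0,-0.15],[50,-100,67,20,0,0,-0.3],[50,-151,100,30,0,0,-0.45],[50,-201,134,40,0,0,-0.6],[50,-252,168,50,0,0,-0.75],[50,-302,201,60,0,0,-0.9],[50,-352,235,70,0,0,-1.05],[50,-403,268,80,0,0,-1.2],[50,-453,302,90,0,0,-1.35],[50,-503,336,100,0,0,-1.492]]
  ]
}}

```text
clock: 1.45
position: [561.3, -148.9, 131.0]
ee_rot: [0.769, -0.639, 0.0, 0.0]
contact_force: [0.3, -1.2, 0.7]
gripper_width: 50.0
grasp_force: 0.0
```

Emit:
{"fn": "servo_tool", "kwargs": {
  "rows": [
    [[50,0,0,0,0,0,0],[50,0,0,0,0,0,0]]
  ]
}}

```text
clock: 1.7
position: [559.9, -150.4, 130.9]
ee_rot: [0.768, -0.641, -0.0, 0.0]
contact_force: [0.1, 0.1, 1.1]
gripper_width: 50.3
grasp_force: 0.0
```

Run:
```python
from h import *
s=arm.read_state();print(s["clock"],s["position"],s["joints"],s["gripper_width"])
print(rel((560.6,-149,17),np.pi+.18))
im=arm.get_image("wrist");cv2.imwrite("pics/w1.png",im[:,:,::-1])
```

```text
1.7 [ 559.89943819 -150.40227291  130.88839046] [ 1.67938773e-02  3.99506078e-01 -2.42037381e-01 -6.90966453e-05
 -9.30458193e-01  1.63440368e-01] 50.32198303885952
(array([ -1.2,  -1.1, 113.9]), array([0.0012, 0.0003, 0.0002]))
```

View pics/w1.png

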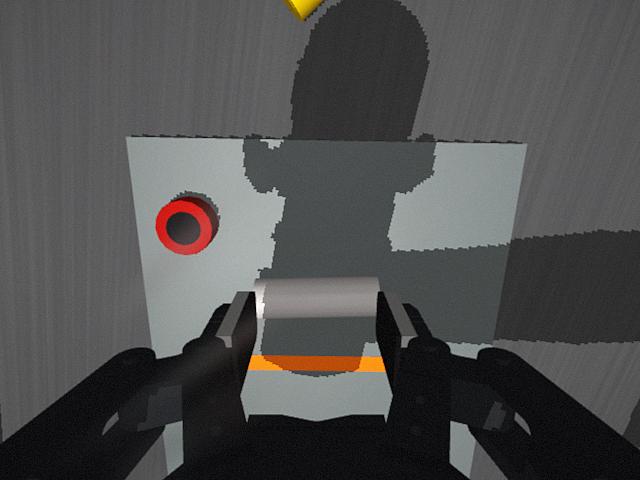

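Run:
```python
from h import *
p=arm.camera_params("wrist");K,R,t=map(np.array,(p["intrinsics"],p["R"],p["t"]))
for X in [(560,-150.4,131),(560,-150.4,6),(553,-103,36),(534,-38,6)]:
    q=K@(R@np.array(X)+t);print(X,q[:2]/q[2])
print(-R.T@t,R[2])
```

```text
(560, -150.4, 131) [316.66213103 307.02172028]
(560, -150.4, 6) [316.16575235 230.4460422 ]
(553, -103, 36) [314.03959322 306.72436597]
(534, -38, 6) [322.79140838 363.14993681]
[ 573.35487411 -221.60452672  274.01456943] [-0.05198623  0.28056412 -0.95842642]
```

Emit:
{"fn": "servo_tool", "kwargs": {
  "rows": [
    [[50,0,0,20,0,0,0],[50,0,0,45,0,0,0],[50,0,0,70,0,0,0],[50,0,0,92,0,0,0],[50,-2,0,107,0,0,0],[50,-4,0,115,0,0,0.006],[50,-7,0,117,0,0,0.012],[50,-10,0,117,0,0,0.013]]
  ]
}}

```text
clock: 2.75
position: [558.8, -140.6, 14.9]
ee_rot: [0.764, -0.646, 0.0, -0.0]
contact_force: [-0.8, 0.0, 0.2]
gripper_width: 49.9
grasp_force: 0.0
```

Emit:
{"fn": "servo_tool", "kwargs": {
  "rows": [
    [[50,-2,0,0,0,0,0],[50,-4,0,0,0,0,0],[50,-6,0,0,0,0,0],[50,-8,0,0,0,0,0],[50,-10,0,0,0,0,0],[50,-12,0,0,0,0,0],[50,-14,0,0,0,0,0],[50,-16,0,0,0,0,0],[50,-18,0,0,0,0,0],[50,-20,0,0,0,0,0]]
  ]
}}

```text
clock: 4.0
position: [555.1, -120.9, 14.3]
ee_rot: [0.764, -0.646, -0.0, 0.0]
contact_force: [0.2, 0.3, -0.3]
gripper_width: 50.1
grasp_force: 0.1
```

Run:
```python
from h import *
s=arm.read_state();print(s["clock"],s["position"],s["contact_force"])
im=arm.get_image("wrist");cv2.imwrite("pics/w2.png",im[:,:,::-1])
```

```text
4.0 [ 555.07599554 -120.92673844   14.31256849] [ 0.15045753  0.3486571  -0.27274753]
```

View pics/w2.png

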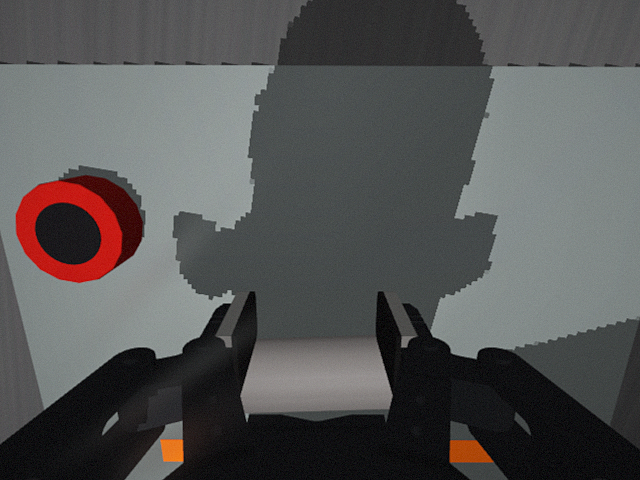

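Emit:
{"fn": "servo_tool", "kwargs": {
  "rows": [
    [[50,-2.5,0,0,0,0,0],[50,-5,0,0,0,0,0],[50,-7.5,0,0,0,0,0],[50,-10,0,0,0,0,0],[50,-12.5,0,0,0,0,0],[50,-15,0,0,0,0,0],[50,-17.5,0,0,0,0,0],[50,-20,0,0,0,0,0],[50,-22.5,0,0,0,0,0],[50,-25,0,0,0,0,0]]
  ]
}}

```text
clock: 5.3
position: [550.9, -96.3, 14.3]
ee_rot: [0.764, -0.646, 0.0, -0.0]
contact_force: [0.3, 0.4, -0.3]
gripper_width: 50.1
grasp_force: 0.1
```

Emit:
{"fn": "servo_tool", "kwargs": {
  "rows": [
    [[50,-2.5,0,0,0,0,0],[50,-5,0,0,0,0,0],[50,-7.5,0,0,0,0,0],[50,-10,0,0,0,0,0],[50,-12,0,0,0,0,0],[50,-14,0,0,0,0,0],[50,-15.5,0,0,0,0,0],[50,-17,0,0,0,0,0],[50,-18,0,0,0,0,0],[50,-18,0,0,0,0,0]]
  ]
}}

```text
clock: 6.55
position: [547.9, -78.6, 14.3]
ee_rot: [0.764, -0.646, -0.0, -0.0]
contact_force: [0.5, 0.7, 0.1]
gripper_width: 50.1
grasp_force: 0.0
```

Run:
```python
from h import *
s=arm.read_state();print(s["clock"],s["position"],s["contact_force"])
d=s["position"][:2]-np.array([534.4,-38.4]);print("across",-d[0]*.166+d[1]*.986)
im=arm.get_image("side");cv2.imwrite("pics/s3.png",im[:,:,::-1])
im=arm.get_image("top");im2=arm.get_image("wrist")
cv2.imwrite("pics/w3.png",np.hstack([cv2.resize(im[150:300,260:430],(425,375)),cv2.resize(im2,(375,281))[[*range(281)]+[280]*94]])[:,:,::-1])
```

```text
6.55 [547.93625888 -78.60678671  14.30131761] [0.54444607 0.74955345 0.07850337]
across -41.89091067102089
```

View pics/w3.png

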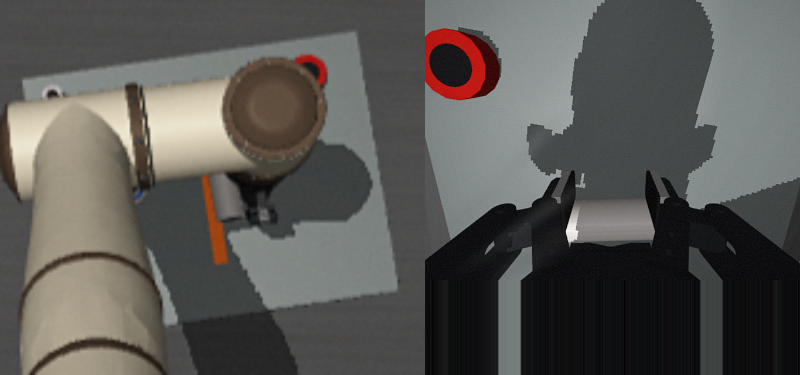

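View pics/s3.png

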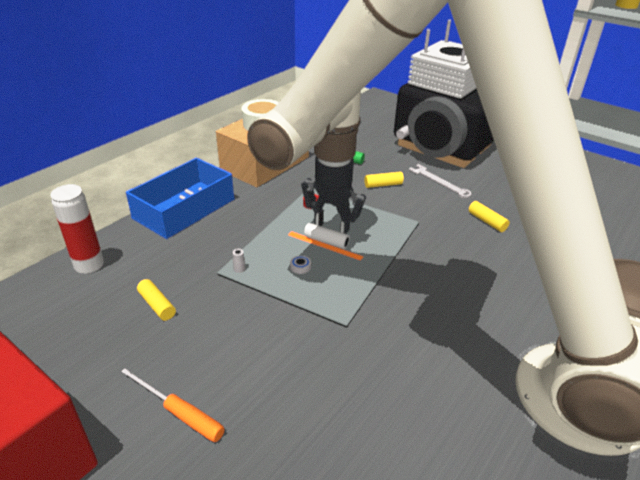

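```bash
cat >> h.py <<'E'
def wtube():
    p=arm.camera_params("wrist"); im=arm.get_image("wrist")
    K,R=map(np.array,(p["intrinsics"],p["R"])); C=-R.T@np.array(p["t"]); r=[]
    g=cv2.GaussianBlur(cv2.cvtColor(im,cv2.COLOR_RGB2GRAY),(9,3),0).astype(int)
    return p,g,im
E
python3 - <<'E'
from h import *
p,g,im=wtube()
for c in (290,320,350): print(c,g[320:425:3,c].tolist())
print(cast(p,(320,333),21),cast(p,(320,370),21))
E
```

```text
290 [72, 74, 74, 73, 72, 72, 71, 77, 88, 96, 102, 108, 111, 116, 119, 122, 126, 129, 133, 135, 139, 142, 140, 137, 136, 133, 131, 131, 126, 124, 115, 76, 42, 14, 14]
320 [73, 74, 74, 73, 73, 73, 69, 81, 91, 97, 104, 110, 114, 118, 120, 123, 127, 131, 134, 135, 141, 143, 140, 137, 136, 131, 132, 129, 124, 123, 107, 70, 71, 68, 15]
350 [72, 73, 72, 73, 72, 70, 73, 85, 94, 100, 106, 110, 115, 119, 122, 125, 129, 132, 135, 137, 142, 144, 139, 137, 137, 129, 133, 129, 124, 121, 96, 69, 16, 16, 14]
[545.5803109  -70.04106564  21.        ] [542.55799648 -52.42233729  21.        ]
```

Run:
```python
from h import *
p=arm.camera_params("wrist");K=np.array(p["intrinsics"]);R=np.array(p["R"])
s=np.array([534.4,-38.4]);P=[]
for c,a,b in((290,341,411.5),(320,340,410.5),(350,339,409)):
    u=[np.linalg.solve(K,[c,r,1]) for r in(a,b)];u=sum(v/np.linalg.norm(v) for v in u);q=K@u
    X=cast(p,q[:2]/q[2],21)[:2];d=X-s;P.append(X);print(X,"along",d@[.986,.166],"across",d@[-.166,.986])
e=P[0]-P[2];print(np.arctan(e[1]/e[0]))
```

```text
[554.8539704  -47.73864768] along 18.617399303308108 across -12.603265698878499
[542.20598653 -50.37172353] along 5.709396608713886 across -13.09991316282348
[529.6005995  -53.10941994] along -7.173972604586022 across -13.706787580586623
0.20955326578389466
```

Emit:
{"fn": "servo_tool", "kwargs": {
  "rows": [
    [[50,-1.5,0,0,0,0,0],[50,-3,0,0,0,0,0],[50,-4.5,0,0,0,0,0],[50,-6,0,0,0,0,0],[50,-7.5,0,0,0,0,0],[50,-9,0,0,0,0,0],[50,-10,0,0,0,0,0],[50,-11,0,0,0,0,0],[50,-12,0,0,0,0,0],[50,-12,0,0,0,0,0]]
  ]
}}

```text
clock: 8.0
position: [545.9, -66.8, 14.3]
ee_rot: [0.764, -0.646, -0.0, -0.0]
contact_force: [0.1, 1.1, -0.9]
gripper_width: 50.0
grasp_force: 0.0
```

```bash
cat >> h.py <<'E'
def tubepos():
    p,g,im=wtube();K=np.array(p["intrinsics"]);s=np.array([534.4,-38.4]);P=[]
    for c in(290,320,350):
        d=np.diff(g[:,c]); col=g[:,c]
        m=np.flatnonzero(col[330:430]>90)+330; a,b=m[0]-1,m[-1]+1
        u=sum(v/np.linalg.norm(v) for v in(np.linalg.solve(K,[c,r,1]) for r in(a-2,b)));q=K@u
        X=cast(p,q[:2]/q[2],21)[:2];P.append(X);print(a,b,X,"along",(X-s)@[.986,.166],"across",(X-s)@[-.166,.986])
    e=P[0]-P[2];print(np.arctan(e[1]/e[0]))
E
python3 - <<'E'
from h import *
tubepos(); print(arm.read_state()["position"])
E
```

```text
344 412 [552.78120934 -35.42027971] along 18.618505974408805 across -0.11327654293676925
343 411 [540.1246924  -38.05708752] along 5.701470180462917 across -0.6121872296388884
343 410 [527.43743658 -40.42332851] along -7.200960069038363 across -0.8392163844973222
0.19490145649530924
[545.9546396  -66.78976224  14.30525006]
```

Emit:
{"fn": "servo_tool", "kwargs": {
  "rows": [
    [[50,1,0,0,0,0,0],[50,5,0,0,0,0,0],[50,15,0,0,0,0,0],[50,27,0,0,0,0,0],[50,35,0,-15,0,0,0],[50,35,0,-55,0,0,0],[50,35,0,-100,0,0,0],[50,70,0,-140,0,0,0],[50,125,0,-160,0,0,0],[50,180,0,-170,0,0,0]]
  ]
}}

```text
clock: 9.3
position: [576.7, -246.3, 187.9]
ee_rot: [0.764, -0.645, 0.002, -0.001]
contact_force: [1.6, 0.4, -0.1]
gripper_width: 49.9
grasp_force: 0.0
```

Emit:
{"fn": "servo_tool", "kwargs": {
  "rows": [
    [[50,50,0,0,0,0,0],[50,100,0,0,0,0,0],[50,150,0,0,0,0,0],[50,200,0,0,0,0,0],[50,200,0,0,0,0,0],[50,200,0,0,0,0,0]]
  ]
}}

```text
clock: 10.05
position: [608.6, -441.8, 184.6]
ee_rot: [0.763, -0.646, -0.0, -0.0]
contact_force: [-0.1, -0.3, -0.1]
gripper_width: 50.1
grasp_force: 0.0
```

Run:
```python
from h import *
im,p,o,b=look()
np.set_printoptions(precision=2,suppress=True)
print("stripe",box(o,p,6,50,5000)); print("bright",box(b,p,21,50,5000))
cv2.imwrite("pics/t5.png",cv2.resize(im[150:300,260:430],None,fx=4,fy=4,interpolation=0)[:,:,::-1])
for z,u in []: pass
A=.19;a=np.array([np.cos(A),np.sin(A)]);n=np.array([-a[1],a[0]]);K,R,t=map(np.array,(p["intrinsics"],p["R"],p["t"]))
for off in range(-22,23,2):
    v=[]
    for s in np.arange(-35,36,2.):
        q=K@(R@np.array([*(np.array([540.1,-38.1])+s*a+off*n),21])+t); v.append(cv2.getRectSubPix(im,(1,1),(float(q[0]/q[2]),float(q[1]/q[2]))).mean())
    print(off,round(np.mean(v)),end="; ")
```

```text
stripe []
bright [(array([ 375.72, -183.45]), np.float32(-1.5531107), np.float32(56.542473), np.float32(23.068977), array([397.93, 286.69])), (array([ 388.23, -224.79]), np.float32(-0.0018409268), np.float32(46.23409), np.float32(20.600193), array([416.49, 279.23])), (array([378.66, -65.14]), np.float32(1.1718014), np.float32(154.4531), np.float32(103.094185), array([351.7 , 276.03])), (array([539.04, -38.44]), np.float32(0.2010826), np.float32(88.660545), np.float32(18.693428), array([343.4 , 220.75]))]
-22 124; -20 109; -18 69; -16 72; -14 110; -12 137; -10 154; -8 167; -6 178; -4 192; -2 207; 0 211; 2 203; 4 187; 6 177; 8 166; 10 151; 12 126; 14 112; 16 122; 18 125; 20 125; 22 125;
```

View pics/t5.png

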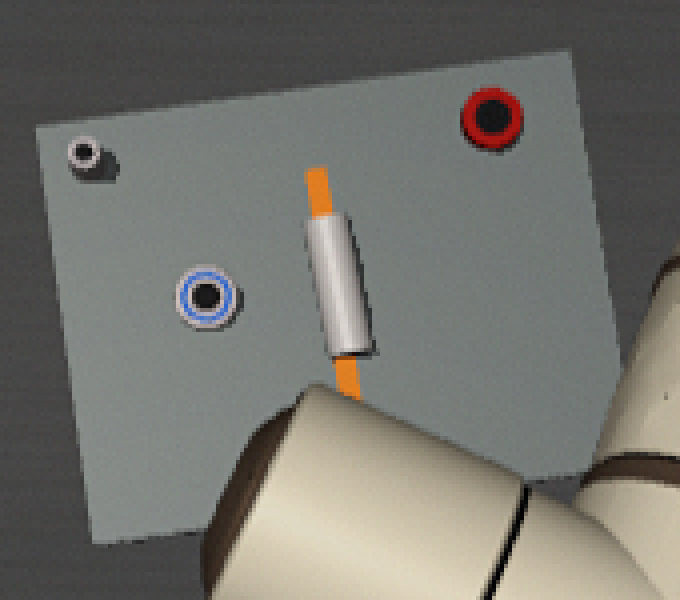

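The picture shows the tube lying over the stripe, with its centre at crop pixel (340, 285). It is about 1 mm off the centre line and 5 mm along it. The bearing, socket and collar have not moved, and the arm is clear.

```bash
python3 -c "
from bench import arm
print(arm.job_done())"
```

```text
the job is handed in; nothing more can be done
None
```

I pushed the tube about 67 mm across the mat to the orange stripe and handed the job in at about 10 s; it lies about 1 mm off the centre line, 5 mm off mid-length and 2° from parallel, the arm is clear, and the half turn is inferred from that distance because the smooth surface hides rotation from the cameras.

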